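Load a specimen carrier and clamp it to the click

TASK

Set the specimen carrier gently down flat in the channel of the loading jig, its grip-fin end towards the end stop, and let go of it. Then turn the clamp's click-stop cap clockwise (seen from above) so that the arm pushes the carrier home against the end stop, until the ratchet clicks and slips: one click, at most two. Leave the carrier held by the arm, and do not disturb the bottle, the jar or the slide box.

Things in the scene. Friction and masses are not known exactly. Their poses are not given: they have to be found in the camera images.
- carrier: Loose specimen carrier, about 130 g: bare aluminium plate 52 (x) x 76 (y) x 10 mm with a round glass window (dark rim 38 mm across, centred at y = -16 mm) and, at its +y end, an upright grip fin. Origin: centre of the underside; z up.
- fin (a point): Point to pinch on the carrier's grip fin, at x = 0, y = +20, z = 32 mm in the carrier's frame. The fin is 12 mm thick (carrier x; close the fingers along it), 28 mm long (y) and rises from the plate's top (10 mm) to 42 mm above the underside.
- jig: Fixed black loading jig, 150 (x) x 200 (y) mm, turned up to 0.3 rad. Its flat stage lies 20 mm above the origin, which is on the bench under the channel's centre line; z up. The swing clamp is mounted on the stage, its pivot at x = +48, y = -52 mm.
- channel (a point): On the jig's stage at x = y = 0. Two steel rails 8 mm high make a channel along the jig's y, 58 mm wide, centred on x = 0 (3 mm spare each side of the carrier). The -x rail runs from y = -65 to +72 mm, the +x rail from -25 to +72 mm. A steel bar 9 mm high across the channel is the end stop: its face stands anywhere from y = +24 to +58 mm and is not measured.
- setdown (a point): On the stage at x = 0, y = -20 mm of the jig: with the centre of its underside here and its axes along the jig's (fin end to the end stop, window end to the clamp), the carrier is clear of the stop and of the drawn-back arm. The clamp then slides it along +y, by about 6 to 40 mm, until it meets the stop.
- clamp: Steel swing arm, 1.5 to 8.5 mm above the stage. Origin: on its upright pivot at stage height; x runs along the arm. At the start it points 16 to 41 degrees from the jig's -y towards -x; turned clockwise from above it swings through the jig's -x and pushes the carrier's -y end. Hard stop 130 degrees from fully back. Turning it takes 0.08 N m, up to 0.05 more while pushing; it stays where it is left.
- clamp_tip (a point): Centre of the arm's round tip (radius 6 mm), at x = 46, y = -5, z = 5 mm from the pivot. This tip pushes the carrier. The arm is a stiff spring blade: its tip gives 3 to 6 mm by the time the ratchet slips, and so goes on pressing the carrier after the cap is let go.
- cap: Round knurled grey click-stop cap, 36 mm across, 32 mm high, on the arm's pivot axis; it turns the arm through a ratchet. Origin: centre of its underside, 34 mm above the bench. Its x axis is the white mark on top, which at the start points along the arm. The turn to the click is 40 to 120 degrees in all, so it may have to be let go and gripped again on the way.
- cap_grip (a point): Grip height on the cap's axis, 56 mm above the bench. Ratchet: cap and arm turn together until the arm is blocked; then within 7 to 14 degrees the torque climbs to the slip torque (0.27 to 0.47 N m, unknown), falls at once, and the cap settles 12 degrees on against the arm: one click. More turning clicks again every 12 degrees. It slips the same way backwards.
- oil: Bystander: small amber bottle, 34 mm across, 75 mm tall. Origin: centre of underside.
- jar: Bystander: small glass jar, 52 mm across, 65 mm tall. Origin: centre of underside.
- slidebox: Bystander: grey slide box 75 x 95 x 30 mm with a dark seam. Origin: centre of underside.
Things that resemble listed ones, but are neither listed nor needed, are in the scene too. There is more than one size of the jig; the job needs the smallest. Leave any blue look-alike of the carrier alone.

How it is judged:
On the way, in this order (a step that is already met when the one before it is completed fails the run):
1. the carrier lies flat in the channel, let go, the cap not yet clicked (x of carrier in the frame of jig between -0.0045 and 0.0045 m and y of carrier in the frame of jig between -0.036 and 0.023 m and z of carrier in the frame of jig below 0.0215 m and angle between the y axis of carrier and the y axis of jig, either way round below 0.12 rad and contact force between the fingers and carrier below 0.1 N and angle between the x axis of cap and the x axis of clamp, either way round below 0.1 rad), for 0.2 s.
2. the cap has clicked, with the arm pressing the carrier (angle between the x axis of cap and the x axis of clamp, either way round above 0.14 rad and contact force between clamp and carrier above 0.3 N), for 0.1 s.
At the end, for the whole second after the job is handed in: The carrier lies flat in the channel (4.5 mm, 0.12 rad), fin end to the end stop, pushed home against it, at rest; the arm still presses it (over 0.3 N); the cap has slipped one or two clicks against the arm (mark 0.14 to 0.5 rad from the arm) and is at rest (all of step 2 and x of carrier in the frame of jig between -0.0045 and 0.0045 m and y of carrier in the frame of jig between -0.018 and 0.023 m and z of carrier in the frame of jig between 0.018 and 0.0215 m and angle between the y axis of carrier and the y axis of jig, either way round below 0.12 rad and angle between the x axis of cap and the x axis of clamp, either way round below 0.5 rad and linear speed of carrier below 0.01 m/s and angular speed of cap below 0.1 rad/s and y of fin in the frame of jig above 0.003 m); the robot touches nothing.
It fails at once if the ratchet is driven past two clicks (mark over 0.55 rad from the arm) (angle between the x axis of cap and the x axis of clamp, either way round above 0.55 rad).
It fails at once if the carrier is pressed or dropped on the jig with more than 40 N (contact force between carrier and jig above 40 N).
It fails at once if the bottle is moved more than 30 mm (distance of oil from where it was at the start of the episode above 0.03 m).
It fails at once if the jar is moved more than 30 mm (distance of jar from where it was at the start of the episode above 0.03 m).
It fails at once if the slide box is moved more than 30 mm (distance of slidebox from where it was at the start of the episode above 0.03 m).
It also fails if it takes over 72 s, if anything falls off the work surface, if the arm or the gripper's body presses on something with over 40 N, if the wrist force passes 120 N, or if a joint passes its speed limit or range.

ROBOT

A 6-joint arm with a two-finger parallel gripper is mounted at the origin on the work surface. World frame = base frame: x ahead of the robot, y to its left, z up, the work surface at z = 0. Lengths are in m, angles in rad, forces in N, time in s.
With the tool pointing down it reaches from about 0.325 to 0.85 m from the base axis. Payload 4.4 kg.
Tool frame: the origin (TCP) lies between the finger pads; the fingertips stand ctrl.tips_ahead ahead of it and the grasp point (between the pads) is the TCP (ctrl.tips_ahead is the distance from the TCP to the fingertips, in m); z points along the fingers, y is the direction in which the jaws open and shut (so a half turn about z gives the same grasp; the last joint's range is limited). The gripper opens to 94 mm and grips with 3 to 60 N. Pads are 16 mm wide; open, the fingers measure 119 mm over their backs; the gripper's body (75 mm by 177 mm) begins 78 mm behind the grasp point.
Start: joints at [-1.397, 0.207, 1.542, -0, 1.393, -0.15], TCP at [0.183, -0.545, 0.224] pointing down, gripper open.
Joint ranges: [-2.73, 2.73], [-0.86, 2.22], [0.23, 2.46], [-1.11, 4.25], [0.08, 2.63], [-2.82, 2.82]. Speed limits (rad/s): [2.79, 2.79, 3.14, 3.14, 3.14, 3.14].

INTERFACE

Orientations are given as a rotation vector (axis times angle).
In Python, from workcell import ctrl gives the robot as it stands.
- The arm moves only by the shell command python3 -m creep 'ROWS' [OPENING]. ROWS is JSON, a list of rows, each an object of numbers: "dx", "dy", "dz": the shift along the tool's x, y, z in mm; "roll": the turn about the tool's z in degrees. A call has 1 to 8 rows; each row shifts and turns the commanded pose from where the row before left it, along the tool's axes as they then stand; what a row does not reach is not made up. A row lasts 1/10 s, in which the tool goes at most 50 mm and 8.59 degrees, less where a joint would pass 70% of its speed; a pose out of reach is approached as far as the arm can. A call is refused whole if a number of a shift passes 50 or a number of a turn 8.59, either way. A call with a gripper value outside its range is refused whole. OPENING is the closure in counts, from 0 (fully open) to 255 (shut), set as the call begins (- or left out, the last holds). The fingers move at their own pace and stop on an object; the grip force is fixed at half the most. Time passes only in rows, so rows that do not move let the fingers close. It gives the time, the measured TCP pose, the force and the opening at its end, in the units of the state.
- ctrl.sense(): the state, without advancing time (a new reading comes with each control period).
- ctrl.camera(name): name is "scene" or "top" or "wrist"; returns a dict with "img" (480x640x3 uint8, red, green, blue), "intrinsics" (3x3 intrinsics, pixels), "world_from_camera" (4x4, takes a point from camera to world coordinates). Camera axes: x right, y up, looking along -z (the intrinsics and any distortion apply to the point x, -y, -z); pixel columns grow to the right and rows downward; lengths in m; the calibration is good to about 2 mm. A picture is of the moment at which its call begins. There is no depth.
- ctrl.hand_in(): hands the job in, once; it reports no verdict.
Trained networks look in a picture, given as the dict that the camera call returned (one of the last four; its "shot" number tells which), for a name from the list of things; names that differ only in an ending like _2 or _b are one class to them, and where a whole thing is asked for, a point or a joint stands for the part that bears it (a point fixed in the world has none). Each returns a list of dicts, best first, with "conf" (0 to 1); they miss things now and then, are a little off and sometimes report something else, mostly with a low value. They report only what shows in the picture. A call takes as long as a camera call. They do not tell look-alikes from the thing itself.
- ctrl.spot_in(picture, label): "xyz" ([x, y, z] in m, in world coordinates, good to about 4 mm: the middle of the surface that is visible of it).
- ctrl.pinpoint(picture, label): "xyz" ([x, y, z] in m, in world coordinates, good to about 4 mm: a listed point, or the origin of a listed thing).
The state is a dict: "time_s": time; "q": joint angles; "joint_vel": joint speeds; "effort": joint torques, N m; "tool_pos": TCP position; "eef_rot": TCP orientation; "force": force on the tool from outside, world axes, zero at the start; "torque": the same for the moment, N m; "grip_width": finger opening in m.
Only numpy, scipy, OpenCV 4.12 (cv2) and the standard library are available. Lean on these libraries where they do the work, as an engineer would, in place of code of your own. Each camera call takes 0.05 s, during which the arm holds its last target. There are 200 camera calls.

## Working session

There is one attempt and no reset: what is moved stays moved. The work goes in short steps, Python scripts to look and compute and a shell command to move; the robot and the scene stay as the last step left them, time stands still between calls to the robot, and variables do not carry over. Pictures are saved under pics/ and viewed, about 8 in all and at most 12, crops included, and the job is handed in when it is done.

```bash
ls; mkdir -p pics; python3 - <<'E'
from workcell import ctrl
import cv2
for n in ["top","scene"]:
    p=ctrl.camera(n); cv2.imwrite(f"pics/{n}0.png",p["img"][:,:,::-1])
    for l in ["carrier","fin","jig","channel","setdown","clamp","clamp_tip","cap","cap_grip","oil","jar","slidebox"]:
        print(n,l,[(d["conf"].__round__(2),[round(v,3) for v in d["xyz"]]) for d in ctrl.pinpoint(p,l)][:4])
s=ctrl.sense();print({k:s[k] for k in("time_s","tool_pos","eef_rot","force","grip_width")},ctrl.tips_ahead)
E
```

```text
pics
top carrier [(0.84, [0.492, -0.289, -0.002]), (0.72, [0.47, -0.405, -0.004]), (0.33, [0.684, -0.275, -0.002])]
top fin [(0.69, [0.495, -0.268, 0.029]), (0.55, [0.483, -0.408, 0.034])]
top jig [(0.87, [0.531, -0.005, -0.002]), (0.82, [0.234, 0.388, 0.003])]
top channel [(0.91, [0.238, -0.223, 0.028]), (0.8, [0.233, 0.387, 0.027]), (0.63, [0.528, -0.009, 0.02])]
top setdown [(0.76, [0.239, -0.257, 0.026]), (0.72, [0.534, -0.03, 0.018]), (0.39, [0.593, -0.046, 0.054])]
top clamp [(0.96, [0.296, 0.319, 0.025]), (0.65, [0.473, 0.234, 0.0]), (0.58, [0.304, -0.285, 0.026]), (0.58, [0.59, -0.05, 0.055])]
top clamp_tip [(0.49, [0.575, -0.09, 0.024]), (0.49, [0.282, 0.267, 0.038]), (0.42, [0.301, -0.342, 0.032])]
top cap [(0.84, [0.591, -0.043, 0.03]), (0.78, [0.305, -0.283, 0.044]), (0.78, [0.293, 0.315, 0.04])]
top cap_grip [(0.74, [0.296, 0.321, 0.072]), (0.61, [0.308, -0.288, 0.074]), (0.58, [0.591, -0.048, 0.056])]
top oil [(0.77, [0.661, 0.238, -0.001])]
top jar [(0.95, [0.684, -0.277, 0.001])]
top slidebox [(0.65, [0.471, 0.231, 0.002])]
scene carrier [(0.71, [0.472, -0.403, -0.001
[... 607 characters left out ...]
0.344, 0.032]), (0.57, [0.283, 0.264, 0.029]), (0.55, [0.58, -0.092, 0.026])]
scene cap [(0.94, [0.589, -0.041, 0.034]), (0.75, [0.299, 0.326, 0.044]), (0.71, [0.304, -0.285, 0.042])]
scene cap_grip [(0.85, [0.305, -0.281, 0.07]), (0.79, [0.294, 0.321, 0.073]), (0.63, [0.579, -0.093, 0.024]), (0.63, [0.66, 0.24, 0.005])]
scene oil [(0.98, [0.661, 0.242, 0.006])]
scene jar [(0.76, [0.682, -0.285, -0.003])]
scene slidebox [(0.82, [0.472, 0.236, -0.001])]
{'time_s': 1.3, 'tool_pos': array([ 0.18292935, -0.54513806,  0.22445295]), 'eef_rot': array([ 3.10049921e+00,  5.06366883e-01, -5.28329050e-06]), 'force': array([-0.01667968, -0.17198933, -0.22357379]), 'grip_width': 0.0936901276389033} 0.019
```

View pics/top0.png

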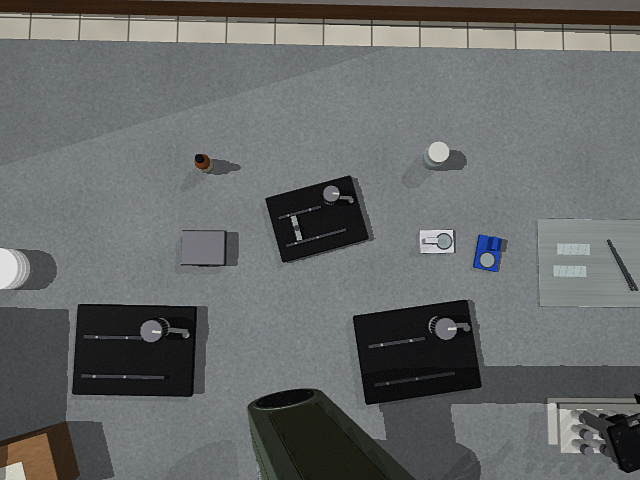

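View pics/scene0.png

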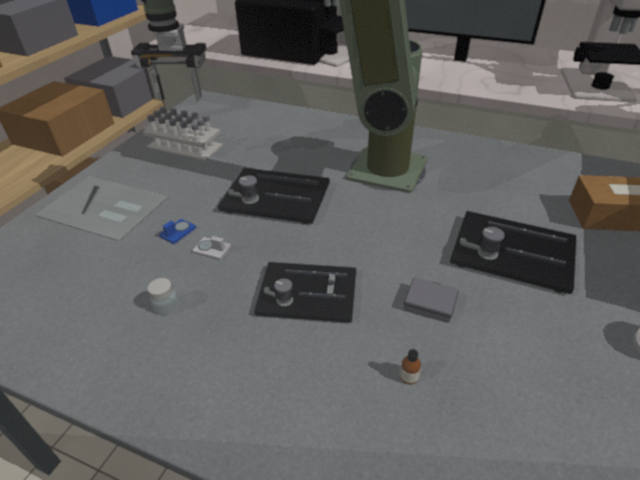

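The needed jig is the middle one (centre near pixel 318,218): stop at 296,228, cap at 332,194. The white carrier is at 437,241 with its fin to the left, and the blue look-alike is at 487,253. The first move goes over the carrier.

```bash
python3 -m creep '[{"dx":44,"dy":-18},{"dx":46,"dy":-19},{"dx":46,"dy":-19},{"dx":46,"dy":-19},{"dx":46,"dy":-19},{"dx":46,"dy":-19},{"dx":46,"dy":-19},{"dx":46,"dy":-19}]'
python3 -m creep '[{"roll":-8.5},{"roll":-8.5},{"roll":-8.5},{"roll":-8.5},{"roll":-8.5},{"roll":-8.5},{"roll":-8.5},{"roll":-8.5}]'
cat > h.py <<'E'
from workcell import ctrl
import numpy as np, cv2
from scipy.spatial.transform import Rotation as R
def proj(p,X):
    W=np.linalg.inv(p["world_from_camera"]);c=(W[:3,:3]@np.asarray(X).T).T+W[:3,3]
    u=(p["intrinsics"]@np.array([c[:,0],-c[:,1],-c[:,2]])); return (u[:2]/u[2]).T
def back(p,uv,z):
    uv=np.atleast_2d(uv);K=np.linalg.inv(p["intrinsics"]);d=(K@np.c_[uv,np.ones(len(uv))].T).T*[1,-1,-1]
    M=p["world_from_camera"];d=(M[:3,:3]@d.T).T;t=(z-M[2,3])/d[:,2:]
    return (M[:3,3]+t*d)[:,:2]
def tool():
    s=ctrl.sense();r=R.from_rotvec(s["eef_rot"]).as_matrix()
    return s,r,np.degrees(np.arctan2(r[1,0],r[0,0]))
def to(xyz,th=None):
    s,r,t=tool();d=r.T@(np.array(xyz)-s["tool_pos"])*1000
    print("t",round(s["time_s"],2),"theta",t.round(2),"tool shift",d.round(1),"roll",None if th is None else round(t-th,2))
def find(p,labels,fn="pinpoint"):
    for l in labels: print(l,[(round(d["conf"],2),np.round(d["xyz"],4).tolist()) for d in getattr(ctrl,fn)(p,l)][:3])
E
python3 - <<'E'
from h import *
p=ctrl.camera("wrist");cv2.imwrite("pics/w1.png",p["img"][:,:,::-1]);np.save("w1.npy",p,allow_pickle=True)
find(p,["carrier","fin","jig","cap"]);print(p["world_from_camera"].round(3));print(ctrl.sense()["tool_pos"],ctrl.sense()["eef_rot"],ctrl.sense()["torque"])
E
```

```text
carrier []
fin []
jig [(0.61, [0.2377, -0.2273, 0.002])]
cap []
[[ 0.319  0.923  0.216  0.245]
 [-0.948  0.311  0.072 -0.524]
 [-0.001 -0.228  0.974  0.383]
 [ 0.     0.     0.     1.   ]]
[ 0.18293337 -0.54511319  0.22444519] [-3.10048325e+00 -5.06371137e-01 -2.43848691e-05] [-0.02698229  0.04442759 -0.02768976]invalid input at $[0]: expected keys dx, dy, dz, roll
invalid input at $[0]: expected keys dx, dy, dz, roll
```

View pics/w1.png

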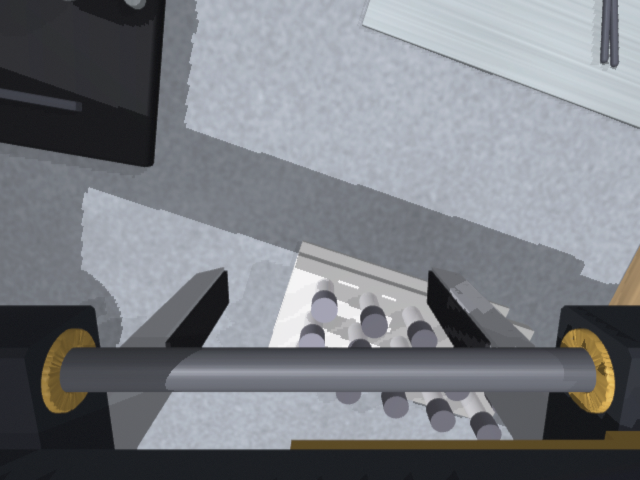

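The rows need all four keys, so the arm hasn't moved. That wrist picture only shows the tube rack at the start pose (about 380,340).

```bash
python3 -m creep '[{"dx":44,"dy":-12,"dz":0,"roll":0},{"dx":44,"dy":-12,"dz":0,"roll":0},{"dx":44,"dy":-12,"dz":0,"roll":0},{"dx":44,"dy":-12,"dz":0,"roll":0},{"dx":44,"dy":-12,"dz":0,"roll":0},{"dx":44,"dy":-12,"dz":0,"roll":0},{"dx":44,"dy":-12,"dz":0,"roll":0},{"dx":44,"dy":-12,"dz":0,"roll":0}]'
python3 -m creep '[{"dx":0,"dy":0,"dz":0,"roll":-8.5},{"dx":0,"dy":0,"dz":0,"roll":-8.5},{"dx":0,"dy":0,"dz":0,"roll":-8.5},{"dx":0,"dy":0,"dz":0,"roll":-8.5},{"dx":0,"dy":0,"dz":0,"roll":-8.5},{"dx":0,"dy":0,"dz":0,"roll":-8.5},{"dx":0,"dy":0,"dz":0,"roll":-8.5},{"dx":0,"dy":0,"dz":0,"roll":-8.5}]'
python3 - <<'E'
from h import *
p=ctrl.camera("wrist");cv2.imwrite("pics/w2.png",p["img"][:,:,::-1]);np.save("w2.npy",p,allow_pickle=True)
find(p,["carrier","fin","jig","channel","cap"]);to([.494,-.268,.15],90)
E
```

```text
time_s: 2.35
tool_pos: [0.4875, -0.3409, 0.2246]
eef_rot: [3.1, 0.506, 0.0]
force: [0.9, -1.1, -0.6]
grip_width: 0.0937
time_s: 3.15
tool_pos: [0.4861, -0.3421, 0.2244]
eef_rot: [-2.281, -2.161, 0.0]
force: [0.8, 0.6, 0.9]
grip_width: 0.0943
carrier [(0.74, [0.4927, -0.287, -0.0037]), (0.71, [0.4683, -0.3979, -0.0032])]
fin [(0.93, [0.4894, -0.2694, 0.028]), (0.76, [0.4915, -0.4048, 0.0294])]
jig [(0.71, [0.2365, -0.2256, -0.0019])]
channel [(0.86, [0.2381, -0.2271, 0.0248])]
cap [(0.37, [0.4918, -0.269, 0.0317])]
t 3.45 theta 86.43 tool shift [74.5  3.3 74.4] roll -3.57
```

View pics/w2.png

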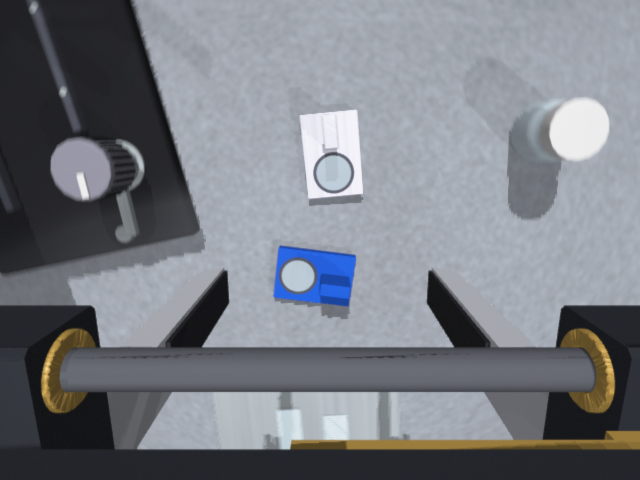

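The wrist view shows the white carrier at (331,155) with its fin up at (330,132) and its window at (333,173). The blue look-alike at (315,275) lies clear of it.

```bash
python3 - <<'E'
from h import *
p=np.load("w2.npy",allow_pickle=True).item();im=p["img"][100:212,285:380]
hsv=cv2.cvtColor(im,cv2.COLOR_RGB2HSV);print(im[50,5],im[30,22],im[98,45],im[70,48])
m=(cv2.cvtColor(im,cv2.COLOR_RGB2GRAY)>215).astype(np.uint8)
c=max(cv2.findContours(m,0,1)[0],key=cv2.contourArea)[:,0]+[285,100]
h=cv2.convexHull(c);q=cv2.approxPolyDP(h,3,True)[:,0];print(q.tolist());print((back(p,q,.010)*1e3).round(1).tolist())
w=back(p,c,.010);r=cv2.minAreaRect((w*1000).astype(np.float32));print(r)
g=cv2.cvtColor(p["img"],cv2.COLOR_RGB2GRAY)
d=(g[145:203,308:358]<110).astype(np.uint8);k=max(cv2.findContours(d,0,1)[0],key=lambda x:len(x));e=cv2.fitEllipse(cv2.convexHull(k));print(e,(back(p,np.array(e[0])+[308,145],.010)*1e3).round(1))
cv2.imwrite("pics/c1.png",cv2.resize(p["img"][95:215,280:385,::-1],None,fx=5,fy=5,interpolation=2))
E
```

```text
[168 174 183] [234 233 243] [117 120 128] [180 193 204]
[[356, 110], [362, 193], [308, 197], [300, 115]]
[[515.8, -248.5], [518.6, -322.6], [468.2, -323.6], [465.8, -250.1]]
((492.2521057128906, -286.1640930175781), (51.00110626220703, 74.79586791992188), 2.248067855834961)
((25.373727798461914, 27.14263153076172), (37.8337516784668, 40.03544235229492), 172.6598663330078) [[ 493. -302.]]
```

View pics/c1.png

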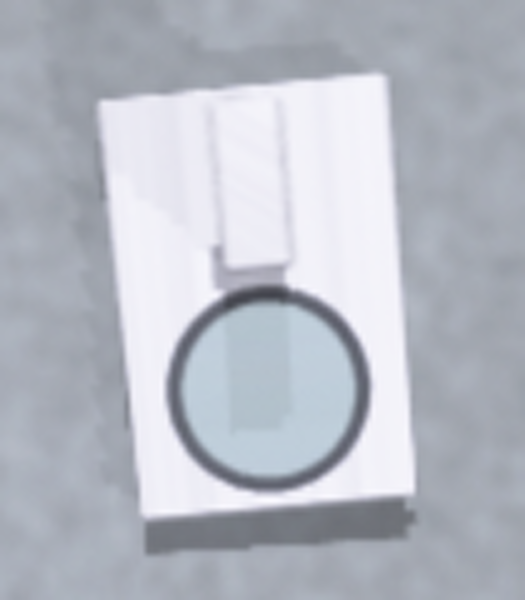

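```bash
python3 -m creep '[{"dx":0,"dy":0,"dz":0,"roll":-5.8},{"dx":38,"dy":2,"dz":20,"roll":0},{"dx":38,"dy":2,"dz":40,"roll":0},{"dx":0,"dy":0,"dz":40,"roll":0},{"dx":0,"dy":0,"dz":20,"roll":0},{"dx":0,"dy":0,"dz":0,"roll":0}]' 100
python3 - <<'E'
from h import *
to([.4915,-.266,.032],92.2)
p=ctrl.camera("wrist");cv2.imwrite("pics/w3.png",p["img"][:,:,::-1]);find(p,["fin","carrier"])
E
```

```text
time_s: 4.05
tool_pos: [0.4844, -0.2673, 0.1045]
eef_rot: [-2.171, -2.26, 0.001]
force: [0.3, 0.7, -0.0]
grip_width: 0.0574
t 4.05 theta 92.31 tool shift [ 0.6  7.6 72.5] roll 0.11
fin [(0.82, [0.4937, -0.2669, 0.0297])]
carrier [(0.71, [0.4917, -0.2873, -0.0023]), (0.62, [0.4706, -0.401, -0.0007])]
```

```bash
python3 -m creep '[{"dx":1,"dy":7.5,"dz":0,"roll":0},{"dx":0,"dy":0,"dz":30,"roll":0},{"dx":0,"dy":0,"dz":25,"roll":0},{"dx":0,"dy":0,"dz":12,"roll":0},{"dx":0,"dy":0,"dz":5,"roll":0},{"dx":0,"dy":0,"dz":0,"roll":0}]' 
python3 -m creep '[{"dx":0,"dy":0,"dz":0,"roll":0},{"dx":0,"dy":0,"dz":0,"roll":0},{"dx":0,"dy":0,"dz":0,"roll":0},{"dx":0,"dy":0,"dz":0,"roll":0},{"dx":0,"dy":0,"dz":0,"roll":0},{"dx":0,"dy":0,"dz":0,"roll":0}]' 255
python3 -m creep '[{"dx":0,"dy":0,"dz":-20,"roll":0},{"dx":0,"dy":0,"dz":-30,"roll":0},{"dx":0,"dy":0,"dz":-40,"roll":0},{"dx":0,"dy":0,"dz":-40,"roll":0},{"dx":0,"dy":0,"dz":0,"roll":0}]' 
python3 - <<'E'
from h import *
to([.4915,-.266,.032],92.2)
p=ctrl.camera("wrist");cv2.imwrite("pics/w4.png",p["img"][:,:,::-1]);find(p,["fin","carrier"])
E
```

```text
time_s: 4.8
tool_pos: [0.4949, -0.2686, 0.0366]
eef_rot: [2.175, 2.266, 0.0]
force: [-0.3, 0.1, 0.9]
grip_width: 0.0569
time_s: 5.4
tool_pos: [0.4942, -0.2683, 0.0363]
eef_rot: [-2.175, -2.266, 0.0]
force: [-1.6, -0.3, 0.0]
grip_width: 0.013
time_s: 5.9
tool_pos: [0.4981, -0.271, 0.1729]
eef_rot: [2.166, 2.257, 0.003]
force: [0.9, -1.1, -0.5]
grip_width: 0.0119
t 5.9 theta 92.36 tool shift [  6.4  -7.8 140.8] roll 0.16
fin [(0.8, [0.4964, -0.2698, 0.1661]), (0.74, [0.4901, -0.4073, 0.0272])]
carrier [(0.78, [0.499, -0.2889, 0.1328])]
```

```bash
python3 -m creep '[{"dx":30,"dy":10,"dz":-20,"roll":0},{"dx":40,"dy":13,"dz":-15,"roll":0},{"dx":40,"dy":13,"dz":-10,"roll":0},{"dx":40,"dy":13,"dz":0,"roll":0},{"dx":34,"dy":11,"dz":0,"roll":0},{"dx":0,"dy":0,"dz":0,"roll":-7},{"dx":0,"dy":0,"dz":0,"roll":-6},{"dx":0,"dy":0,"dz":0,"roll":0}]' 
python3 - <<'E'
from h import *
to([.529,-.01,.12],105.5)
p=ctrl.camera("wrist");cv2.imwrite("pics/w5.png",p["img"][:,:,::-1]);np.save("w5.npy",p,allow_pickle=True)
find(p,["jig","channel","setdown","clamp","clamp_tip","cap","carrier","fin"])
E
```

```text
time_s: 6.85
tool_pos: [0.5451, -0.081, 0.2082]
eef_rot: [-1.901, -2.495, 0.003]
force: [0.6, 0.9, -0.6]
grip_width: 0.0117
t 6.85 theta 105.39 tool shift [72.4  3.7 88.4] roll -0.11
jig [(0.71, [0.5276, -0.0086, 0.0014])]
channel []
setdown [(0.58, [0.5324, -0.0272, 0.0194])]
clamp [(0.97, [0.3045, -0.2843, 0.025]), (0.74, [0.587, -0.0438, 0.0185])]
clamp_tip [(0.86, [0.3001, -0.3453, 0.0288]), (0.46, [0.5823, -0.0933, 0.0253])]
cap [(0.96, [0.5917, -0.0452, 0.0363])]
carrier [(0.56, [0.5495, -0.0996, 0.1691])]
fin [(0.58, [0.5445, -0.0801, 0.204])]
```

View pics/w5.png

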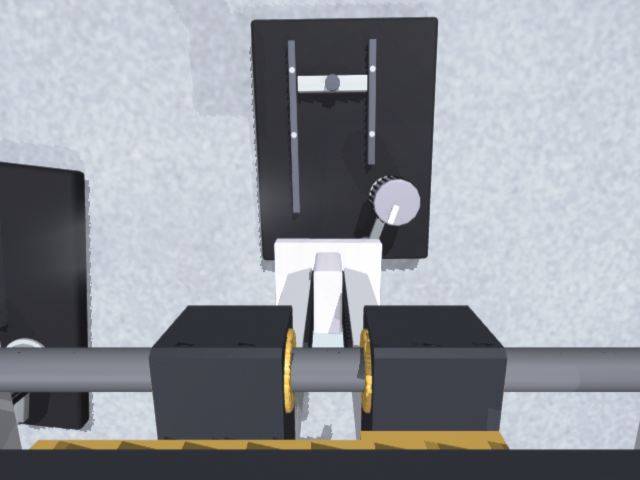

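The picture shows the jig from above: left rail (291,41)–(296,212), right rail (373,40)–(371,163), stop bar face at row ~92 and cap at (397,202). The carrier is held level with the tool, its fin-end edge at (275–381,240). Next I fit the rails.

```bash
python3 - <<'E'
from h import *
p=np.load("w5.npy",allow_pickle=True).item();g=cv2.cvtColor(p["img"],cv2.COLOR_RGB2GRAY).astype(float)
def edge(rows,c0,c1,sgn):
    out=[]
    for r in rows:
        d=np.diff(cv2.GaussianBlur(g[r:r+1],(3,1),0)[0,c0:c1])*sgn;k=d.argmax()
        if d[k]>8: out.append((c0+k+.5,r))
    return np.array(out)
def line(e):
    w=back(p,e,.028)*1e3;a,b=np.polyfit(w[:,1],w[:,0],1)
    for _ in range(3):
        ok=abs(w[:,0]-a*w[:,1]-b)<.8;a,b=np.polyfit(w[ok,1],w[ok,0],1)
    print(ok.sum(),len(w),"yaw",np.degrees(-np.arctan(a)).round(2)); return a,b
# left rail inner edge = bright->dark at right ; right rail inner = dark->bright
A=line(edge(list(range(45,62))+list(range(105,128))+list(range(142,208)),288,306,-1)); B=line(edge(list(range(105,128))+list(range(142,160)),358,374,1))
A2=line(edge(list(range(45,62))+list(range(75,128))+list(range(142,208)),282,295,1));B2=line(edge(list(range(45,62))+list(range(75,128))+list(range(142,160)),371,385,-1))
for y in(-50,-20,10): 
    print(y,[round(a*y+b,1) for a,b in(A,B,A2,B2)])
for n,uv,z in [("L top",(294,41),.028),("L bot",(296,212),.028),("R top",(373,40),.028),("R bot",(371,164),.028),("stop L",(299,92),.029),("stop R",(367,90),.029),("st1",(253,20),.02),("st2",(437,18),.02),("st3",(428,258),.02),("st4",(262,260),.02),("cap",(397,202),.066),("mark",(391,219),.066)]:
    print(n,(back(p,uv,z)*1e3).round(1))
# carrier in hand
s,r,t=tool();print(s["tool_pos"],t,r[:,2].round(4))
for uv in [(275,240),(381,240)]: 
    w=back(p,uv,s["tool_pos"][2]-.0263)[0]; print("carrier corner in tool",(r.T@(np.r_[w,s["tool_pos"][2]]-s["tool_pos"])*1e3).round(1))
E
```

```text
106 106 yaw 16.25
41 41 yaw 15.24
136 136 yaw 16.27
88 88 yaw 16.22
-50 [np.float64(509.8), np.float64(569.3), np.float64(504.0), np.float64(576.0)]
-20 [np.float64(501.0), np.float64(561.1), np.float64(495.3), np.float64(567.2)]
10 [np.float64(492.3), np.float64(552.9), np.float64(486.5), np.float64(558.5)]
L top [[480.1  51.1]]
L bot [[515.2 -79.1]]
R top [[539.3  68.1]]
R bot [[565.3 -23.3]]
stop L [[493.4  15.6]]
stop R [[545.3  31.4]]
st1 [[444.  59.]]
st2 [[583.5  98.8]]
st3 [[639.4 -89.3]]
st4 [[ 496.3 -131. ]]
cap [[588.2 -44.5]]
mark [[587.7 -58.1]]
[ 0.54675264 -0.08221204  0.21120328] 105.30346270780541 [-0.e+00  1.e-04 -1.e+00]
carrier corner in tool [ 23.7 -26.4   0. ]
carrier corner in tool [23.9 23.   0. ]
```

```bash
python3 - <<'E'
from h import *
to([.5288,-.0117,.085],106.2)
E
```

```text
t 7.3 theta 105.3 tool shift [ 72.7   1.3 126.2] roll -0.9
```

```bash
python3 -m creep '[{"dx":0,"dy":0,"dz":0,"roll":-0.9},{"dx":36,"dy":1,"dz":15,"roll":0},{"dx":37,"dy":1,"dz":30,"roll":0},{"dx":0,"dy":0,"dz":40,"roll":0},{"dx":0,"dy":0,"dz":30,"roll":0},{"dx":0,"dy":0,"dz":11,"roll":0},{"dx":0,"dy":0,"dz":0,"roll":0},{"dx":0,"dy":0,"dz":0,"roll":0}]'
python3 - <<'E'
from h import *
p=ctrl.camera("wrist");np.save("w6.npy",p,allow_pickle=True)
to([.5288,-.0117,.085],106.2);print(ctrl.sense()["tool_pos"])
find(p,["carrier","fin","channel"])
cv2.imwrite("pics/w6.png",cv2.resize(p["img"][0:400,180:480,::-1],None,fx=1.5*4/3,fy=1.5,interpolation=2) if 0 else cv2.resize(p["img"][0:300,180:480,::-1],None,fx=2,fy=2,interpolation=2))
E
```

```text
time_s: 8.1
tool_pos: [0.5296, -0.0118, 0.0866]
eef_rot: [1.884, 2.511, 0.002]
force: [0.3, 0.2, -1.2]
grip_width: 0.0115
t 8.15 theta 106.23 tool shift [ 0.6 -1.2  2.2] roll 0.03
[ 0.53016483 -0.01194752  0.08719545]
carrier [(0.69, [0.5315, -0.0247, 0.0484])]
fin [(0.64, [0.5273, -0.012, 0.0827])]
channel []
```

View pics/w6.png

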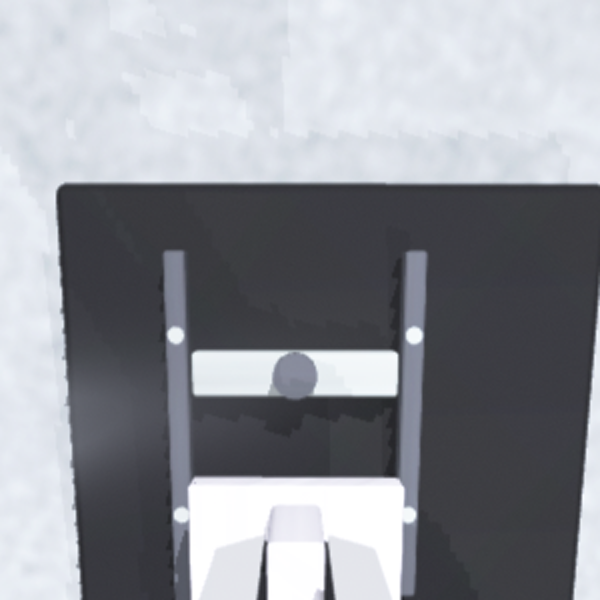

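The fin-end edge of the carrier (crop 189–404, row 480) sits between the rails, whose inner edges are at crop 189 and 400. The stop face is at crop row ~397, well ahead.

```bash
python3 - <<'E'
from h import *
p=np.load("w6.npy",allow_pickle=True).item();g=cv2.cvtColor(p["img"],cv2.COLOR_RGB2GRAY).astype(float)
s,r,t=tool();T=s["tool_pos"]
def tl(uv,z):
    w=back(p,uv,z); return ((np.c_[w,np.full(len(w),T[2])]-T)@r*1e3)[:,:2]
def sub(c0,c1,row,sgn):
    d=np.diff(g[row-1:row+2,c0:c1].mean(0))*sgn;return c0+d.argmax()+.5
L=np.array([(sub(268,280,r_,-1),r_) for r_ in range(204,236)]);Rr=np.array([(sub(374,386,r_,1),r_) for r_ in range(204,236)])
Lo=np.array([(sub(258,268,r_,1),r_) for r_ in range(140,236)]);Ro=np.array([(sub(386,398,r_,-1),r_) for r_ in range(140,236)])
for n,e in (("Lin",L),("Rin",Rr),("Lout",Lo),("Rout",Ro)):
    w=tl(e,.028);f=np.polyfit(w[:,0],w[:,1],1);print(n,"y at x=0",f[1].round(2),"at 20",np.polyval(f,20).round(2),"ang",np.degrees(f[0]).round(2))
for row in (246,254,262):
    a,b=sub(268,282,row,1),sub(374,390,row,-1);print(row,a,b,tl([(a,row),(b,row)],T[2]-.0263).round(1).tolist())
for uv,z in [((278,199),.029),((378,198),.029)]: print("stop",tl(uv,z).round(1))
E
```

```text
Lin y at x=0 -30.2 at 20 -29.92 ang 0.8
Rin y at x=0 28.73 at 20 28.12 ang -1.73
Lout y at x=0 -35.36 at 20 -35.36 ang -0.01
Rout y at x=0 33.59 at 20 33.57 ang -0.06
246 273.5 381.5 [[18.7, -26.3], [18.7, 24.9]]
254 274.5 388.5 [[14.8, -26.0], [14.8, 28.4]]
262 274.5 380.5 [[10.8, -26.1], [10.8, 24.7]]
stop [[ 36.8 -27.4]]
stop [[37.4 26.7]]
```

```bash
python3 -m creep '[{"dx":0,"dy":0,"dz":10,"roll":0},{"dx":0,"dy":0,"dz":10,"roll":0},{"dx":0,"dy":0,"dz":6,"roll":0},{"dx":0,"dy":0,"dz":2,"roll":0},{"dx":0,"dy":0,"dz":0,"roll":0},{"dx":0,"dy":0,"dz":0,"roll":0}]'
python3 -m creep '[{"dx":0,"dy":0,"dz":1,"roll":0},{"dx":0,"dy":0,"dz":0,"roll":0}]'
python3 -m creep '[{"dx":0,"dy":0,"dz":1,"roll":0},{"dx":0,"dy":0,"dz":0,"roll":0}]'
```

```text
time_s: 8.9
tool_pos: [0.5283, -0.0113, 0.0569]
eef_rot: [-1.885, -2.513, 0.0]
force: [-0.2, 0.9, -1.6]
grip_width: 0.0117
time_s: 9.1
tool_pos: [0.5286, -0.0114, 0.0563]
eef_rot: [1.885, 2.513, 0.0]
force: [-0.1, 0.2, -0.7]
grip_width: 0.0118
time_s: 9.3
tool_pos: [0.5286, -0.0114, 0.0563]
eef_rot: [1.885, 2.513, 0.0]
force: [-2.2, -0.0, 5.5]
grip_width: 0.0118
```

Contact at 5.5 N, at exactly the expected height (0.0563 = stage 0.020 + 0.0363), so I release.

```bash
python3 -m creep '[{"dx":0,"dy":0,"dz":0,"roll":0},{"dx":0,"dy":0,"dz":0,"roll":0},{"dx":0,"dy":0,"dz":0,"roll":0},{"dx":0,"dy":0,"dz":0,"roll":0}]' 110
python3 -m creep '[{"dx":0,"dy":0,"dz":-20,"roll":0},{"dx":0,"dy":0,"dz":-40,"roll":0},{"dx":-15,"dy":0,"dz":-45,"roll":0},{"dx":-45,"dy":0,"dz":-30,"roll":0},{"dx":-45,"dy":0,"dz":0,"roll":0},{"dx":0,"dy":0,"dz":0,"roll":0},{"dx":0,"dy":0,"dz":0,"roll":0}]'
python3 - <<'E'
from h import *
p=ctrl.camera("wrist");np.save("w7.npy",p,allow_pickle=True)
find(p,["carrier","fin","cap","cap_grip","clamp","clamp_tip"]);to([.5886,-.0452,.056])
cv2.imwrite("pics/w7.png",p["img"][:,:,::-1]);s=ctrl.sense();print(s["force"],s["torque"],s["tool_pos"])
E
```

```text
time_s: 9.7
tool_pos: [0.5282, -0.0114, 0.0551]
eef_rot: [-1.885, -2.513, 0.0]
force: [0.9, -0.5, 0.4]
grip_width: 0.0405
time_s: 10.4
tool_pos: [0.5564, -0.1096, 0.1875]
eef_rot: [-1.887, -2.51, -0.0]
force: [-0.2, 0.3, 0.5]
grip_width: 0.0533
carrier [(0.73, [0.5308, -0.0254, 0.0182])]
fin [(0.97, [0.5266, -0.0105, 0.0499])]
cap [(0.6, [0.5894, -0.0455, 0.0347])]
cap_grip [(0.68, [0.5918, -0.0486, 0.0573])]
clamp [(0.97, [0.585, -0.0481, 0.0197])]
clamp_tip [(0.57, [0.581, -0.0909, 0.0295])]
t 10.75 theta 106.33 tool shift [ 51.   48.6 131.6] roll None
[ 0.22313518 -0.34470945  0.16425178] [-0.04299273 -0.09970448 -0.0160247 ] [ 0.55637309 -0.10785868  0.18759044]
```

View pics/w7.png

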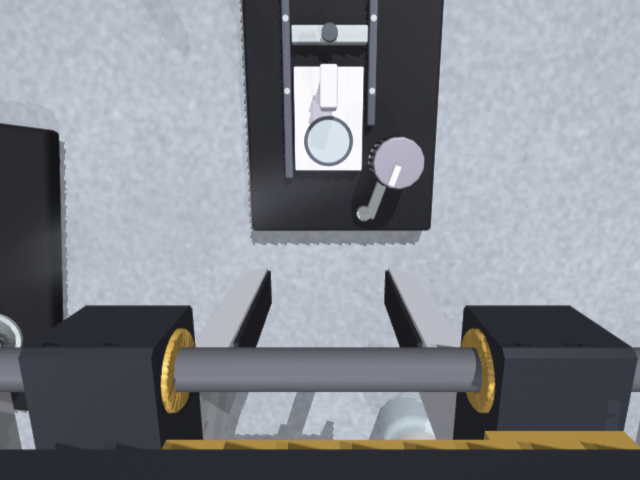

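The carrier (328,118) lies squarely between the rails, clear of the stop (row ~45). The cap is at (397,162), with the arm pointing to its tip at (364,213). I now move over the cap and down to grip height.

```bash
python3 -m creep '[{"dx":25,"dy":24,"dz":0,"roll":0},{"dx":26,"dy":25,"dz":0,"roll":0},{"dx":0,"dy":0,"dz":30,"roll":0},{"dx":0,"dy":0,"dz":30,"roll":0},{"dx":0,"dy":0,"dz":0,"roll":0},{"dx":0,"dy":0,"dz":0,"roll":0}]'
python3 - <<'E'
from h import *
to([.589,-.0448,.056])
p=ctrl.camera("wrist");cv2.imwrite("pics/w8.png",p["img"][:,:,::-1]);find(p,["cap","cap_grip"])
E
```

```text
time_s: 11.35
tool_pos: [0.589, -0.0457, 0.1277]
eef_rot: [-1.884, -2.512, 0.001]
force: [0.9, -0.3, 1.0]
grip_width: 0.053
t 11.35 theta 106.28 tool shift [ 0.8  0.4 71.7] roll None
cap [(0.59, [0.5913, -0.0438, 0.0345])]
cap_grip [(0.7, [0.5883, -0.0468, 0.0582]), (0.17, [0.5811, -0.093, 0.0287])]
```

```bash
python3 -m creep '[{"dx":0,"dy":0,"dz":25,"roll":0},{"dx":0,"dy":0,"dz":25,"roll":0},{"dx":0,"dy":0,"dz":15,"roll":0},{"dx":0,"dy":0,"dz":6,"roll":0},{"dx":0,"dy":0,"dz":0,"roll":0},{"dx":0,"dy":0,"dz":0,"roll":0}]'
python3 -m creep '[{"dx":0,"dy":0,"dz":0,"roll":0},{"dx":0,"dy":0,"dz":0,"roll":0},{"dx":0,"dy":0,"dz":0,"roll":0},{"dx":0,"dy":0,"dz":0,"roll":0},{"dx":0,"dy":0,"dz":0,"roll":0}]' 255
python3 - <<'E'
from h import *
s,r,t=tool();print(t,s["force"].round(2),s["torque"].round(3),s["tool_pos"],s["q"].round(2))
E
```

```text
time_s: 12.1
tool_pos: [0.5905, -0.0465, 0.0582]
eef_rot: [1.884, 2.512, 0.001]
force: [-0.0, -1.0, -0.4]
grip_width: 0.0537
time_s: 12.6
tool_pos: [0.5897, -0.0465, 0.0578]
eef_rot: [1.885, 2.513, -0.0]
force: [-2.4, -1.0, 5.9]
grip_width: 0.0356
106.26102197612461 [-2.41 -0.96  5.88] [-0.171  0.408  0.001] [ 0.58966235 -0.04649426  0.05784993] [-0.22  0.42  1.63 -0.    1.08 -0.51]
```

```bash
cat > s.py <<'E'
from h import *
s,r,t=tool();print("theta",t.round(2),"F",s["force"].round(1),"Tz",s["torque"].round(3),"q6",s["q"][5].round(2),"w",round(s["grip_width"],4),s["tool_pos"].round(4))
E
python3 -m creep '[{"dx":0,"dy":0,"dz":0,"roll":4},{"dx":0,"dy":0,"dz":0,"roll":4}]' >/dev/null; python3 s.py
python3 -m creep '[{"dx":0,"dy":0,"dz":0,"roll":5},{"dx":0,"dy":0,"dz":0,"roll":5}]' >/dev/null; python3 s.py
python3 -m creep '[{"dx":0,"dy":0,"dz":0,"roll":5},{"dx":0,"dy":0,"dz":0,"roll":5}]' >/dev/null; python3 s.py
python3 -m creep '[{"dx":0,"dy":0,"dz":0,"roll":0},{"dx":0,"dy":0,"dz":0,"roll":0}]' >/dev/null; python3 s.py
```

```text
theta 98.12 F [-3.6 -1.1  5.5] Tz [-0.126  0.514  0.085] q6 -0.37 w 0.0354 [ 0.5895 -0.0465  0.0578]
theta 88.08 F [-3.4 -1.1  6.5] Tz [-0.141  0.598  0.121] q6 -0.19 w 0.0355 [ 0.5893 -0.0465  0.0578]
theta 78.08 F [-3.6 -1.   7.5] Tz [-0.158  0.696  0.079] q6 -0.02 w 0.0356 [ 0.5891 -0.0465  0.0578]
theta 78.27 F [-3.7 -0.3  7.5] Tz [-0.214  0.719  0.018] q6 -0.02 w 0.0356 [ 0.5891 -0.0465  0.0578]
```

Torque is 0.08–0.12 N m, as expected for free turning. I continue, checking in between.

```bash

python3 -m creep '[{"dx":0,"dy":0,"dz":0,"roll":5},{"dx":0,"dy":0,"dz":0,"roll":5}]' >/dev/null; python3 s.py
python3 -m creep '[{"dx":0,"dy":0,"dz":0,"roll":3},{"dx":0,"dy":0,"dz":0,"roll":3}]' >/dev/null; python3 s.py
python3 -m creep '[{"dx":0,"dy":0,"dz":0,"roll":2},{"dx":0,"dy":0,"dz":0,"roll":2}]' >/dev/null; python3 s.py
python3 -m creep '[{"dx":0,"dy":0,"dz":0,"roll":2},{"dx":0,"dy":0,"dz":0,"roll":2}]' >/dev/null; python3 s.py
python3 -m creep '[{"dx":0,"dy":0,"dz":0,"roll":2},{"dx":0,"dy":0,"dz":0,"roll":2}]' >/dev/null; python3 s.py
```

```text
theta 68.09 F [-5.1 -1.   8.2] Tz [-0.18   0.784  0.126] q6 0.16 w 0.0355 [ 0.5889 -0.0464  0.0578]
theta 62.16 F [-4.  -0.6  7.8] Tz [-0.095  0.837  0.152] q6 0.26 w 0.0354 [ 0.5888 -0.0464  0.0578]
theta 58.2 F [-4.5 -0.8  8.7] Tz [-0.129  0.808  0.105] q6 0.33 w 0.0355 [ 0.5888 -0.0464  0.0578]
theta 54.21 F [-4.1 -0.5  7.6] Tz [-0.072  0.902  0.114] q6 0.4 w 0.0356 [ 0.5887 -0.0463  0.0578]
theta 50.21 F [-4.9 -0.9  7.8] Tz [-0.133  0.943  0.132] q6 0.47 w 0.0355 [ 0.5886 -0.0463  0.0578]
```

```bash
python3 - <<'E'
from h import *
for n in ("top","scene"):
    p=ctrl.camera(n);cv2.imwrite(f"pics/{n}9.png",p["img"][:,:,::-1]);find(p,["carrier","fin","clamp_tip"])
E
```

```text
carrier [(0.61, [0.4698, -0.406, -0.004])]
fin [(0.86, [0.4856, -0.406, 0.032])]
clamp_tip [(0.64, [0.3016, -0.3413, 0.033]), (0.62, [0.2818, 0.2659, 0.0369]), (0.41, [0.5439, -0.0661, 0.0278])]
carrier [(0.82, [0.5325, -0.0262, 0.0235]), (0.59, [0.472, -0.4014, 0.0006])]
fin [(0.76, [0.5257, -0.0048, 0.0495]), (0.69, [0.4856, -0.4013, 0.0268])]
clamp_tip [(0.64, [0.304, -0.3427, 0.0302]), (0.56, [0.2834, 0.2671, 0.0299])]
```

56° turned, at most starting to push the carrier. I go on in small steps.

```bash

for i in 1; do
python3 -m creep '[{"dx":0,"dy":0,"dz":0,"roll":2},{"dx":0,"dy":0,"dz":0,"roll":2}]' >/dev/null; python3 s.py
python3 -m creep '[{"dx":0,"dy":0,"dz":0,"roll":2},{"dx":0,"dy":0,"dz":0,"roll":2}]' >/dev/null; python3 s.py
python3 -m creep '[{"dx":0,"dy":0,"dz":0,"roll":2},{"dx":0,"dy":0,"dz":0,"roll":2}]' >/dev/null; python3 s.py
done
```

```text
theta 46.21 F [-4.3  0.7  8.7] Tz [-0.063  0.916  0.157] q6 0.54 w 0.0354 [ 0.5886 -0.0462  0.0578]
theta 42.21 F [-4.3  0.4  6.7] Tz [-0.018  0.962  0.153] q6 0.61 w 0.0355 [ 0.5885 -0.0462  0.0578]
theta 38.21 F [-5.6  1.1  8. ] Tz [1.000e-03 1.008e+00 1.890e-01] q6 0.68 w 0.0353 [ 0.5885 -0.0461  0.0578]
```

```bash

python3 -m creep '[{"dx":0,"dy":0,"dz":0,"roll":2}]' >/dev/null; python3 s.py
python3 -m creep '[{"dx":0,"dy":0,"dz":0,"roll":2}]' >/dev/null; python3 s.py
python3 -m creep '[{"dx":0,"dy":0,"dz":0,"roll":2}]' >/dev/null; python3 s.py
```

```text
theta 36.21 F [-5.4  0.1  8.2] Tz [-0.047  0.98   0.12 ] q6 0.71 w 0.036 [ 0.5885 -0.0461  0.0578]
theta 34.22 F [-5.3 -0.3  9.2] Tz [0.042 1.045 0.241] q6 0.75 w 0.0353 [ 0.5884 -0.0461  0.0578]
theta 32.23 F [-5.2  0.6  8.6] Tz [0.071 1.021 0.312] q6 0.78 w 0.0357 [ 0.5884 -0.0461  0.0578]
```

Torque is climbing, so the arm is blocked. I continue in 2° steps until it drops.

```bash

python3 -m creep '[{"dx":0,"dy":0,"dz":0,"roll":2}]' >/dev/null; python3 s.py
python3 -m creep '[{"dx":0,"dy":0,"dz":0,"roll":2}]' >/dev/null; python3 s.py
```

```text
theta 30.24 F [-4.2  0.3  8.3] Tz [0.045 1.077 0.354] q6 0.82 w 0.0352 [ 0.5884 -0.046   0.0578]
theta 28.26 F [-5.  -0.2  9.3] Tz [0.104 1.108 0.371] q6 0.85 w 0.0357 [ 0.5884 -0.046   0.0578]
```

```bash

python3 -m creep '[{"dx":0,"dy":0,"dz":0,"roll":1.5}]' >/dev/null; python3 s.py
python3 -m creep '[{"dx":0,"dy":0,"dz":0,"roll":1.5}]' >/dev/null; python3 s.py
```

```text
theta 26.76 F [-5.5  0.   9.2] Tz [0.058 1.062 0.185] q6 0.88 w 0.0357 [ 0.5884 -0.046   0.0578]
theta 25.23 F [-5.6  0.7  8.9] Tz [ 0.087  1.047 -0.027] q6 0.91 w 0.0356 [ 0.5883 -0.0459  0.0578]
```

The torque peaked at 0.37 and fell to about 0, so it has clicked. I check it settled before letting go.

```bash

python3 -m creep '[{"dx":0,"dy":0,"dz":0,"roll":0},{"dx":0,"dy":0,"dz":0,"roll":0}]' >/dev/null; python3 s.py
python3 -m creep '[{"dx":0,"dy":0,"dz":0,"roll":1.5},{"dx":0,"dy":0,"dz":0,"roll":0}]' >/dev/null; python3 s.py
```

```text
theta 25.26 F [-6.3 -0.3  8.5] Tz [0.06  1.07  0.013] q6 0.91 w 0.0358 [ 0.5884 -0.0459  0.0578]
theta 23.76 F [-4.5  0.2  8.7] Tz [0.088 1.055 0.117] q6 0.93 w 0.0358 [ 0.5883 -0.0459  0.0578]
```

```bash

python3 -m creep '[{"dx":0,"dy":0,"dz":0,"roll":0},{"dx":0,"dy":0,"dz":0,"roll":0},{"dx":0,"dy":0,"dz":0,"roll":0},{"dx":0,"dy":0,"dz":0,"roll":0}]' 110 >/dev/null
python3 -m creep '[{"dx":0,"dy":0,"dz":-15,"roll":0},{"dx":0,"dy":0,"dz":-35,"roll":0},{"dx":0,"dy":0,"dz":-45,"roll":0},{"dx":-45,"dy":0,"dz":-30,"roll":0},{"dx":-45,"dy":0,"dz":-10,"roll":0},{"dx":0,"dy":0,"dz":0,"roll":0},{"dx":0,"dy":0,"dz":0,"roll":0}]'
python3 - <<'E'
from h import *
p=ctrl.camera("wrist");np.save("w10.npy",p,allow_pickle=True)
find(p,["carrier","fin","clamp_tip","cap"])
cv2.imwrite("pics/w10.png",p["img"][:,:,::-1]);print(ctrl.sense()["torque"])
E
```

```text
time_s: 17.6
tool_pos: [0.5104, -0.0814, 0.1911]
eef_rot: [3.074, 0.644, 0.004]
force: [0.3, 1.2, 0.4]
grip_width: 0.0536
carrier [(0.79, [0.5268, -0.0117, 0.017])]
fin [(0.68, [0.5214, 0.0042, 0.0507])]
clamp_tip [(0.68, [0.5408, -0.0553, 0.0291]), (0.18, [0.5253, -0.0132, 0.0155])]
cap []
[-0.02235502 -0.03734896  0.0442289 ]
```

View pics/w10.png

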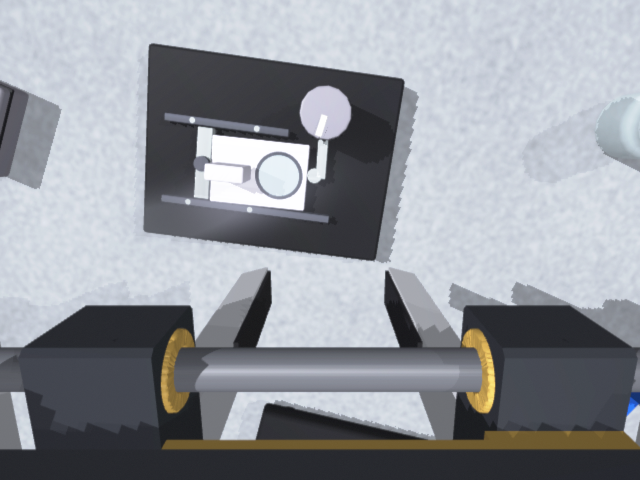

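The carrier now touches the stop (about 212,168), with the arm tip (315,176) on its window end. I measure the mark against the arm.

```bash
python3 - <<'E'
from h import *
p=np.load("w10.npy",allow_pickle=True).item()
g=cv2.cvtColor(p["img"],cv2.COLOR_RGB2GRAY)
c=g[84:142,296:356];m=(c>228).astype(np.uint8);n,l,st,ce=cv2.connectedComponentsWithStats(m);print(st.tolist())
k=1+st[1:,4].argmax();ys,xs=np.where(l==k);w=back(p,np.c_[xs+296,ys+84],.066)*1e3
pv=np.array([588.9,-45.2]);v=np.linalg.svd(w-w.mean(0))[2][0];v*=np.sign(v@(w.mean(0)-pv))
tip=back(p,(315,176),.0285)[0]*1e3;a=lambda d:np.degrees(np.arctan2(d[1],d[0]))
print("mark",a(v),a(w.mean(0)-pv),"mean",w.mean(0),"tip",tip,np.linalg.norm(tip-pv),"arm x",a(tip-pv)+6.2)
E
```

```text
[[0, 0, 60, 58, 3336], [19, 30, 12, 23, 143], [24, 57, 1, 1, 1]]
mark -174.4597359607414 -176.02860821692627 mean [579.6627574  -45.84129631] tip [543.43170341 -55.88086853] 46.70596265500821 arm x -160.58044196421682
```

The mark leads the arm by about 14° (0.25 rad), which is one click. Handing in.

```bash
python3 -c "
from workcell import ctrl
print(ctrl.hand_in())"
```

```text
the job is handed in; nothing more can be done
None
```

The carrier is in the smallest jig's channel, held against the end stop by the clamp arm. The ratchet clicked once and I have handed the job in; no verdict was reported.

- **Placing:** I pinched the carrier by its fin and set it down between the rails with about 5.5 N of contact. The wrist picture after letting go showed it flat and square in the channel.
- **Clamping:** I turned the cap about 82° clockwise in one grip. The torque rose from about 0.1 to 0.37 N m and then fell to about 0, which is one click. I turned it 1.5° more, then opened the fingers and moved clear.
- **Last checks:** The final picture shows the carrier touching the stop and the arm tip on its window end. The cap's mark leads the arm by about 14° (0.25 rad), inside the 0.14 to 0.5 rad allowed. The arm's pressing force could not be measured directly. The bottle, jar and slide box were never approached, though I did not measure them again at the end. The clock read about 18 s, with the gripper clear of everything.
- **Failed or disagreed:**
  - My first two moves were refused because a row needs all four values; nothing moved.
  - Positions from the wrist camera were up to 2.5 mm off the gripper's own reading, so I aligned the carrier to the rails within one picture.
  - The last mark angle came out as 14° or 15.5° depending on how I measured it, against a nominal 12° for one click.

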